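# Seat the ball-burr arbor in the carving spindle

## Task

Take the red-banded ball-burr arbor out of the wooden stand and put its tapered shank into the upright nose of the green bench spindle. With the shank in the bore, turn the arbor by feel until its two slots drop over the red driving dogs, then press it firmly, past the spindle's sprung retention balls, until it is fully home in the taper; push, never bang or force it. Let go and leave it standing there, and leave the blue-banded spare arbor, the mallet and the marble bust where they are.

Things in the scene. Friction and masses are not known exactly. Their poses are not given: they have to be found in the camera images.
- arbor_grip (a point): Centre of the aluminium gripping body of the arbor to mount (red band, brass ball burr). z: up along the arbor. Flats face +x and -x, 28 mm apart; across y the body is round, 36 mm. Above this point: flats to +16 mm, red band (28 mm diameter) to +22, ball burr to +40. Flats end 22 mm below it, on top of the flange. Mass 0.36 to 0.54 kg. Starts upright in the stand.
- arbor: The same arbor; origin at the centre of its flange's underside, 36 mm below the gripping centre, same axes. Dark flange 50 mm diameter, 14 mm thick, with two slots right through, 14 mm wide, cut from the rim in to 16.5 mm radius on the +y and -y sides (so a half turn changes nothing). Below: tapered shank, 32 mm diameter at the flange to 19 mm at -45 mm, then a 13 mm pull stud to -57 mm.
- nose (a point): Centre of the flat top of the spindle nose (64 mm steel ring), on its axis, 115 mm above the table; axes are the housing's. Bore 31.4 mm diameter here, taper as the shank. Sprung balls inside hold the arbor up 3 to 4 mm short of home; a push of 5 to 10 N gets past them, then it stops hard. Fully home, flange underside 2 mm and gripping centre 38 mm above this point, dogs 8 mm deep in the slots.
- dog_tops (a point): Point on the spindle axis level with the tops of the two red driving dogs, 10 mm above the nose face. Dogs: 12 mm wide, from 18.5 to 27 mm radius, opposite each other, anywhere within 0.6 rad either way of the housing's +y and -y. Their angle is not reported, only seen or felt. Resting on the dogs, the arbor is 8 mm above home with about 1 mm play. Spindle braked (2 N m).
- housing: The bench spindle, bolted down: green casting, grey motor; origin under the spindle axis at table height, axes as nose, x towards the motor. Base plate 130 mm wide, from -85 to +165 mm in x; round casting 104 mm diameter, 102 mm high; motor 76 mm diameter, 99 mm high, at x = +110 mm. The nose and dogs belong to it.
- stand_top (a point): Centre of the top of the plywood stand (fixed), 90 mm in x, 250 mm in y, 75 mm high; two holes of 36 mm at y = -65 and y = +65 mm, with one arbor hanging in each.
- spare_grip (a point): Centre of the gripping body of the spare arbor (blue band, dark cylindrical burr), otherwise of the same size as the other; stays in its hole of the stand.
- mallet_mid (a point): Stone mallet lying to the left: centre line at 27 mm height; x along the wooden handle towards the steel head, handle end at -135 mm, head (45 x 95 x 54 mm) centred at +30 mm. To be left alone.
- bust_mid (a point): Marble and plaster bust standing behind the work, 144 mm high, 92 mm wide; this point at 70 mm height. To be left alone.
Not all that is in view belongs to the job. Leave any pink or purple look-alike of the arbor alone.

How it is judged (in metres and radians):
On the way, in this order (a step that is already met when the one before it is completed fails the run):
1. the arbor is lifted out of the stand, its gripping centre more than 100 mm above the stand's top (z of arbor_grip in the frame of stand_top above 0.1 m), for 0.05 s.
2. the arbor is pressed home over the dogs: gripping centre less than 40 mm above the nose face (38 is home), within 3 mm of the axis (z of arbor_grip in the frame of nose below 0.04 m and horizontal distance between arbor_grip and nose below 0.003 m), for 0.1 s.
At the end, for the whole second after the job is handed in: The arbor stands fully home in the spindle, slots over the dogs: its gripping centre 34.5 to 40 mm above the nose face, within 3 mm of the spindle axis, upright within 0.05 rad, at rest and released; the spare arbor is within 20 mm and mallet and bust within 30 mm of where they started (all of step 2 and z of arbor_grip in the frame of nose above 0.0345 m and angle between arbor_grip's own z axis and vertical below 0.05 rad and linear speed of arbor below 0.02 m/s and distance of spare_grip from where it was at the start of the episode below 0.02 m and distance of each of mallet_mid, bust_mid from where it was at the start of the episode below 0.03 m); the robot touches nothing.
It fails at once if the arbor is banged or forced against the spindle (contact forces added up over all sides of the taper above 110 N, which a push of about 40 N gives) (contact force between arbor and housing above 110 N).
It fails at once if the spare arbor (30 mm), the mallet or the bust (40 mm) is knocked away (distance of spare_grip from where it was at the start of the episode above 0.03 m or distance of any of mallet_mid, bust_mid from where it was at the start of the episode above 0.04 m).
It also fails if it takes over 67 s, if anything falls off the work surface, if the arm or the gripper's body presses on something with over 40 N, if the wrist force passes 120 N, or if a joint passes its speed limit or range.

## Robot

A 6-joint arm with a two-finger parallel gripper is mounted at the origin on the work surface. World frame = base frame: x ahead of the robot, y to its left, z up, the work surface at z = 0. Lengths are in mm, angles in degrees, forces in N, time in s.
With the tool pointing down it reaches from about 350 to 850 mm from the base axis. Payload 8.1 kg.
Tool frame: the origin (TCP) lies at the centre of the arm's flange, where the gripper is bolted on; the fingertips stand 173 mm ahead of it and the grasp point (between the pads) lies 155 mm ahead of it; z points along the fingers, y is the line along which they close (so a half turn about z gives the same grasp; the last joint's range is limited). The gripper opens to 85 mm and grips with 20 to 120 N. Pads are 22 mm wide; open, the fingers measure 114 mm over their backs; the gripper's body (76 mm by 85 mm) begins 54 mm behind the grasp point. The pads swing forward as they close: fully open they stand 13 mm farther back than shut.
Start: joints at [-78.461, 7.471, 85.268, -0, 87.261, -4.893], TCP at [169.751, -575.492, 404.692] pointing down, gripper open.
Joint ranges: [-169.43, 169.43], [-51.17, 129.36], [1.28, 143.12], [-76.62, 256.62], [0, 156.53], [-152.29, 152.29]. Speed limits (degrees/s): [136.94, 136.94, 159.86, 180, 180, 180].

## Interface

Orientations are given as [roll, pitch, yaw] about the fixed x, y, z axes, in that order (R = Rz(yaw) Ry(pitch) Rx(roll)).
In Python, from bench import * gives the robot as it stands.
- The arm moves only by the shell command python3 -m jog 'ROWS' [FORCE]. ROWS is text: rows parted by semicolons, each of 7 numbers parted by spaces: the shift along the tool's x, y, z scaled (see below), then the turn, a rotation vector about the tool's x, y, z scaled (see below), then the closure, from -1 (fully open) to 1 (shut). In form: tx ty tz wx wy wz hand; .... A call has 1 to 5 rows; each row shifts and turns the commanded pose from where the row before left it, along the tool's axes as they then stand; what a row does not reach is not made up. The controller multiplies each number of a shift by 0.1 m and each number of a turn by 60 degrees. A row lasts 1/8 s, in which the tool goes at most 62.5 mm and 10.7 degrees, less where a joint would pass 70% of its speed; a pose out of reach is approached as far as the arm can. A call with a number of a shift or a turn outside -1 to 1 is refused whole. A call with a gripper value outside its range is refused whole. The fingers move at their own pace and stop on an object; FORCE is the grip in N (left out, the last holds). Time passes only in rows, so rows that do not move let the fingers close. It gives the time, the measured TCP pose, the force, the opening and the grip force at its end, in the units of the state.
- sense(): the state, without advancing time (a new reading comes with each control period).
- snapshot(name): name is "side" or "top" or "wrist"; returns a dict with "img" (384x512x3 uint8, red, green, blue), "fx", "fy", "cx", "cy" (pixels), "dist" ([k1, k2, p1, p2, k3] as OpenCV has them; the pictures are not rectified), "extrinsics" (4x4, takes a point from camera to world coordinates). Camera axes: x right, y down, z forward; pixel columns grow to the right and rows downward; lengths in mm; the calibration is good to about 2 mm. A picture is of the moment at which its call begins. There is no depth.
- hand_in(): hands the job in; it is judged then, once.
The state is a dict: "time": time; "joint_pos": joint angles; "qd": joint speeds; "joint_efforts": joint torques, N m; "tool_pos": TCP position; "tcp_rot": TCP orientation; "ft_force": force on the tool from outside, world axes, zero at the start; "wrist_torque": the same for the moment, N m; "finger_gap": finger opening in mm; "grip_force": force on a finger pad.
Only numpy, scipy, OpenCV 4.12 (cv2) and the standard library are available. Lean on these libraries where they do the work, as an engineer would, in place of code of your own. Each camera call takes 0.05 s, during which the arm holds its last target. There are 200 camera calls.

## Working session

There is one attempt and no reset: what is moved stays moved. The work goes in short steps, Python scripts to look and compute and a shell command to move; the robot and the scene stay as the last step left them, time stands still between calls to the robot, and variables do not carry over. Pictures are saved under pics/ and viewed, at most 10 in all, crops included, and the job is handed in when it is done.

```bash
mkdir -p pics; ls
python3 - <<'E'
from bench import *
import cv2,numpy as np
for n in ["side","top","wrist"]:
    s=snapshot(n); cv2.imwrite(f"pics/{n}0.png",cv2.cvtColor(s["img"],cv2.COLOR_RGB2BGR))
    print(n,s["fx"],s["cx"],s["cy"],s["dist"],np.round(s["extrinsics"],3).tolist())
a=[cv2.imread(f"pics/{n}0.png") for n in["side","top"]]
print(sense())
E
```

```text
pics
side 373.7690521558787 255.91844078156376 185.55917722429095 [-0.10006033  0.          0.          0.          0.        ] [[-0.998, -0.047, 0.049, 574.529], [-0.068, 0.607, -0.792, 987.539], [0.007, -0.793, -0.609, 810.253], [0.0, 0.0, 0.0, 1.0]]
top 445.85893956614 264.8533049531938 194.74184386039713 [-0.00825827  0.          0.          0.          0.        ] [[0.023, -0.981, 0.192, 391.609], [-0.999, -0.018, 0.027, 57.643], [-0.023, -0.193, -0.981, 1289.874], [0.0, 0.0, 0.0, 1.0]]
wrist 305.23509498738787 255.2704295002947 192.66148613151609 [-0.03408538  0.          0.          0.          0.        ] [[0.284, -0.922, -0.264, 234.66], [-0.959, -0.273, -0.077, -555.128], [-0.002, 0.275, -0.961, 373.459], [0.0, 0.0, 0.0, 1.0]]
{'time': 0.15, 'joint_pos': array([-7.84617036e+01,  7.50612650e+00,  8.53147746e+01, -1.00181940e-03,
        8.72624025e+01, -4.89289400e+00]), 'qd': array([-0.02828039, -0.10677768, -0.25964513,  0.04090231, -0.00043266,
       -0.10300001]), 'joint_efforts': array([-9.76040428e-05, -5.70065296e+01, -5.01154983e+01, -3.40315146e-04,
        9.60746926e-03, -1.55358845e-05]), 'tool_pos': array([ 169.70288187, -575.31790454,  403.87689465]), 'tcp_rot': array([-1.79916915e+02, -6.10828326e-03,  1.64312345e+01]), 'ft_force': array([ 0.83104989,  0.08790576, -0.41477547]), 'wrist_torque': array([-0.02190424,  0.03072932,  0.01854222]), 'grip_force': 0.0, 'finger_gap': 85.49740027473109}
```

View pics/top0.png

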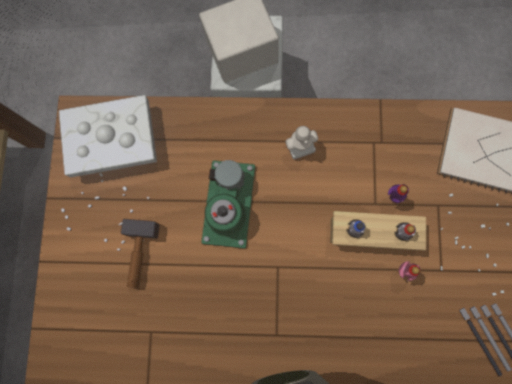

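View pics/side0.png

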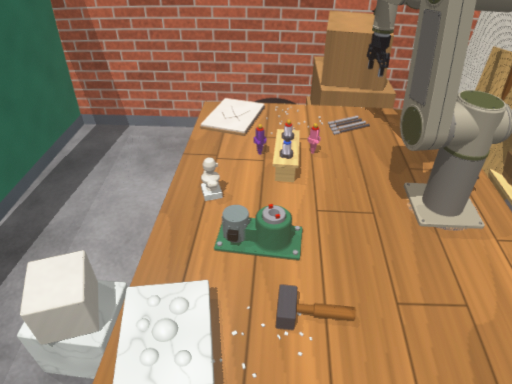

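The top view shows the stand at (333..426, 213..250) px, with the red-band arbor at about (404,231), the spare at (356,229) and the nose at (223,211). The look-alikes are at (398,193) and (409,270). I'll enlarge crops of the top view next.

```bash
cat > h.py <<'E'
from bench import *
import cv2,numpy as np
def K(s): return np.array([[s["fx"],0,s["cx"]],[0,s["fy"],s["cy"]],[0,0,1.]])
def px2w(s,uv,z):
    p=cv2.undistortPoints(np.array([[uv]],float),K(s),np.array(s["dist"]))[0,0]
    E=np.array(s["extrinsics"]); d=E[:3,:3]@[p[0],p[1],1]; o=E[:3,3]
    return o+d*(z-o[2])/d[2]
def w2px(s,P):
    E=np.linalg.inv(np.array(s["extrinsics"]))
    return cv2.projectPoints(np.array(P,float).reshape(-1,1,3),cv2.Rodrigues(E[:3,:3])[0],E[:3,3],K(s),np.array(s["dist"]))[0][:,0]
def save(s,f,box=None,k=1):
    im=cv2.cvtColor(s["img"],cv2.COLOR_RGB2BGR)
    if box: im=im[box[1]:box[3],box[0]:box[2]]
    im=cv2.resize(im,None,fx=k,fy=k,interpolation=cv2.INTER_CUBIC); cv2.imwrite(f,im); return im
E
python3 - <<'E'
from h import *
s=snapshot("top")
a=save(s,"pics/a.png",(325,170,435,290),3.6)
b=save(s,"pics/b.png",(195,150,265,255),3.6)
h=max(a.shape[0],b.shape[0]); pad=lambda i:cv2.copyMakeBorder(i,0,h-i.shape[0],0,0,0)
cv2.imwrite("pics/ab.png",np.hstack([pad(a),pad(b)])); print(a.shape,b.shape)
for uv,z in [((404,231),130),((356,229),130),((223,211),115),((228,172),99),((333,213),75),((425,215),75),((332,245),75),((426,250),0)]: print(uv,px2w(s,uv,z).round(1))
E
```

```text
(432, 396, 3) (378, 252, 3)
(404, 231) [ 530.  -273.2  130. ]
(356, 229) [ 532.7 -149.3  130. ]
(223, 211) [575.8 201.2 115. ]
(228, 172) [687.3 193.8  99. ]
(333, 213) [582.3 -96.9  75. ]
(425, 215) [ 581.6 -347.6   75. ]
(332, 245) [494.6 -93.6  75. ]
(426, 250) [ 492.2 -370.8    0. ]
```

View pics/ab.png

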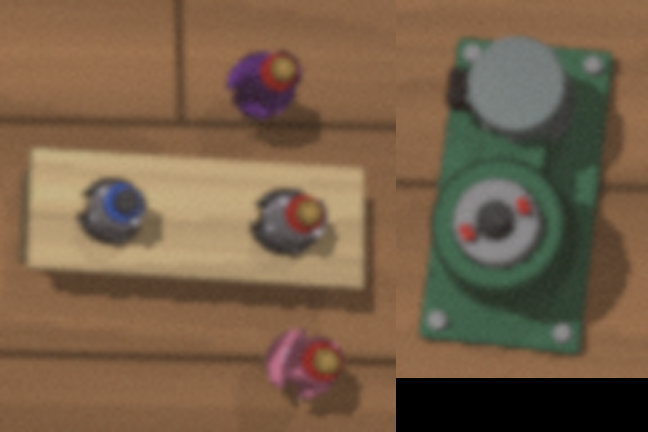

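```bash
cat >> h.py <<'E'
def delta(target,yaw=None):
    """shift/turn in jog units (tool axes) from the measured pose to TCP target mm, yaw deg"""
    from scipy.spatial.transform import Rotation as R
    t=sense(); r=R.from_euler('xyz',t["tcp_rot"],degrees=True)
    d=r.inv().apply(np.array(target)-t["tool_pos"])/100
    w=np.zeros(3)
    if yaw is not None: w=(r.inv()*R.from_euler('xyz',[180,0,yaw],degrees=True)).as_rotvec(degrees=True)/60
    return d.round(3),w.round(3)
E
python3 - <<'E'
from h import *
s=snapshot("top")
A=lambda x,y:(325+x/3.6-.4,170+y/3.6-.4); B=lambda x,y:(195+(x-396)/3.6-.4,150+y/3.6-.4)
c=[px2w(s,A(*p),75) for p in[(33,150),(363,168),(363,288),(28,267)]]
print(np.round(c,1)); m=np.mean(c,0);print("stand",m, "dims",np.linalg.norm(c[0]-c[1]),np.linalg.norm(c[1]-c[2]))
print("yaw",np.degrees(np.arctan2(*(c[0]-c[1])[:2])))
print("ball",px2w(s,A(310,211),142),"band/blue",px2w(s,A(126,202),151))
d1,d2=px2w(s,B(468,232),125),px2w(s,B(524,206),125)
print("dogs",d1,d2,(d1+d2)/2,np.linalg.norm(d1-d2),np.degrees(np.arctan2(*(d2-d1)[[1,0]])))
print("bore",px2w(s,B(495,219),115),"motor",px2w(s,B(516,83),99))
print(delta((530,-272,404)), delta((530,-272,404),0))
E
```

```text
[[ 587.2  -99.    75. ]
 [ 578.1 -348.6   75. ]
 [ 487.4 -344.4   75. ]
 [ 498.   -94.7   75. ]]
stand [ 537.64235169 -221.68122051   75.        ] dims 249.72954022657308 90.8154648028417
yaw 2.087351358916892
ball [ 536.06475075 -287.17978461  142.        ] band/blue [ 538.80613934 -154.8266203   151.        ]
dogs [565.68076341 221.96626445 125.        ] [585.84084147 181.41774262 125.        ] [575.76080244 201.69200354 125.        ] 45.2836766371771 -63.56416807366972
bore [577.31598194 203.69628223 115.        ] motor [685.44723281 193.92914131  99.        ]
(array([ 4.314e+00, -1.891e+00,  4.000e-03]), array([0., 0., 0.])) (array([ 4.314e+00, -1.891e+00,  4.000e-03]), array([-0.001,  0.   ,  0.274]))
```

```bash
python3 -m jog '0.54 -0.216 0 0 0 0 -1;0.54 -0.216 0 0 0 0 -1;0.54 -0.216 0 0 0 0 -1;0.54 -0.216 0 0 0 0 -1' && python3 -m jog '0.54 -0.216 0 0 0 0 -1;0.54 -0.216 0 0 0 0 -1;0.54 -0.216 0 0 0 0 -1;0.54 -0.216 0 0 0 0 -1;0 0 0 0 0 0 -1'
python3 - <<'E'
from h import *
s=snapshot("wrist"); save(s,"pics/w1.png"); save(s,"pics/w1c.png",(130,60,390,260),3)
print(s["extrinsics"].round(2).tolist()); print(w2px(s,[[536,-287,111],[536,-287,142]]))
E
```

```text
time: 0.75
tool_pos: [353.6, -430.2, 404.7]
tcp_rot: [180.0, -0.0, 16.4]
ft_force: [-0.0, -1.1, 0.2]
finger_gap: 85.5
grip_force: 0.0
time: 1.38
tool_pos: [537.8, -284.4, 404.3]
tcp_rot: [-179.9, -0.0, 16.7]
ft_force: [0.5, -0.4, -0.5]
finger_gap: 85.6
grip_force: 0.0
[[0.29, -0.92, -0.26, 602.65], [-0.96, -0.28, -0.08, -263.9], [-0.0, 0.27, -0.96, 374.02], [0.0, 0.0, 0.0, 1.0]]
[[258.76585601 187.66032667]
 [259.16316885 197.76354402]]
```

View pics/w1c.png

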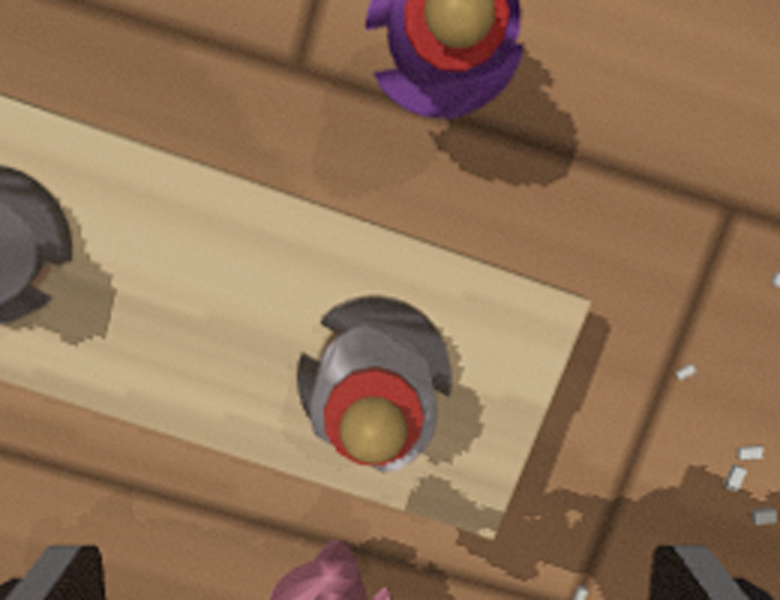

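The arbor's ball is at crop (373,432), its left slot corners are at about (325,322) and (302,356), and the right slot corner is at about (450,390). Pink and purple look-alikes stand on either side.

Run:
```python
from h import *
s=snapshot("wrist"); A=lambda x,y:(130+x/3-.33,60+y/3-.33)
b=px2w(s,A(373,432),142); print("ball",b,"band",px2w(s,A(373,416),133))
P=[px2w(s,A(*p),89) for p in[(325,322),(302,356),(450,390),(375,296)]]
c=cv2.minEnclosingCircle
for p in P: d=(p-b)[:2]; print(p.round(1),np.linalg.norm(d).round(1),np.degrees(np.arctan2(d[1],d[0])).round(1))
print("stand corner",px2w(s,A(588,300),75),px2w(s,A(493,538),75))
for n,p in [("pink",px2w(s,A(330,590),80)),("purple",px2w(s,A(450,100),14))]: print(n,p)
```

```text
ball [ 528.5282359  -286.21418204  142.        ] band [ 530.13880104 -285.69297558  133.        ]
[ 542.6 -265.9   89. ] 24.7 55.3
[ 529.8 -261.9   89. ] 24.3 86.9
[ 532.7 -310.7   89. ] 24.8 -80.4
[ 555.  -278.7   89. ] 27.6 15.8
stand corner [ 571.73053065 -347.07688628   75.        ] [ 481.76320412 -344.37642333   75.        ]
pink [ 448.03290972 -293.97229304   80.        ]
purple [ 622.07904444 -287.87547202   14.        ]
```

Assuming the arbor's centre is at about (531,-286), both slots agree on a direction of about 77°. I'll use tool yaw 77 and pre-close the gripper to 50 mm.

```bash
python3 -m jog '0 0 0 0 0 -0.168 -0.18;0 0 0 0 0 -0.168 -0.18;0 0 0 0 0 -0.168 -0.18;0 0 0 0 0 -0.168 -0.18;0 0 0 0 0 -0.168 -0.18' >/dev/null && python3 -m jog '0 0 0 0 0 -0.168 -0.18;0 0 0 0 0 0 -0.18;0 0 0 0 0 0 -0.18'
python3 - <<'E'
from h import *
s=snapshot("wrist"); save(s,"pics/w2c.png",(130,60,390,260),3)
print(delta((530.5,-286.3,330),77)); print((w2px(s,[[530.5,-286.3,142],[530.5,-286.3,89]])-[130,60])*3)
E
```

```text
time: 2.48
tool_pos: [534.6, -288.3, 404.7]
tcp_rot: [-180.0, 0.0, 76.6]
ft_force: [-0.1, -0.3, 0.5]
finger_gap: 50.5
grip_force: 0.0
(array([ 0.008, -0.046,  0.747]), array([-0.   ,  0.   , -0.006]))
[[366.31560198 405.67479458]
 [368.10940735 358.83963576]]
```

View pics/w2c.png

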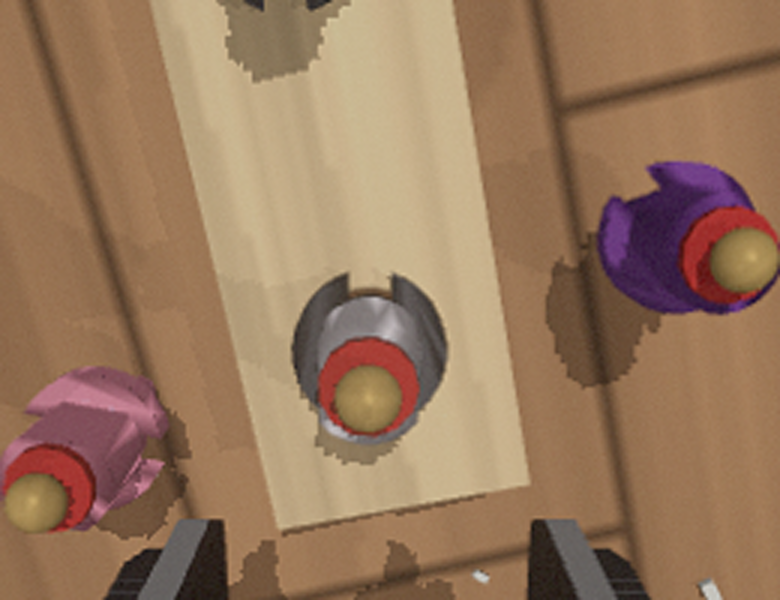

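The view shows the slot corners at (350,275) and (391,275), so the slot is in line with the tool. The lateral centre is 370 px, as predicted, and only +2 mm along tool x is needed.

```bash
python3 -m jog '0.028 -0.046 0.35 0 0 0 -0.18;0 0 0.4 0 0 0 -0.18;0 0 0.4 0 0 0 -0.18;0 0 0.21 0 0 0 -0.18;0 0 0 0 0 0 -0.18' && python3 -m jog '0 0 0 0 0 0 1;0 0 0 0 0 0 1;0 0 0 0 0 0 1;0 0 0 0 0 0 1;0 0 0 0 0 0 1' 80
```

```text
time: 3.15
tool_pos: [530.8, -283.5, 267.1]
tcp_rot: [-179.8, -0.1, 76.9]
ft_force: [0.7, -0.5, -0.1]
finger_gap: 50.6
grip_force: 0.0
time: 3.78
tool_pos: [532.3, -284.3, 271.2]
tcp_rot: [179.8, 0.1, 76.9]
ft_force: [0.5, -0.0, 6.3]
finger_gap: 26.8
grip_force: 80.4
```

```bash
python3 -m jog '0 0 -0.1 0 0 0 1;0 0 -0.3 0 0 0 1;0 0 -0.4 0 0 0 1;0 0 -0.4 0 0 0 1;0 0 -0.2 0 0 0 1' && python3 -m jog '0 0 0 0 0 0 1;0 0 0 0 0 0 1'
python3 - <<'E'
from h import *
s=sense();print(s["ft_force"],delta((576,202.5,410)))
s=snapshot("wrist"); save(s,"pics/w3.png")
E
```

```text
time: 4.4
tool_pos: [531.6, -283.9, 411.5]
tcp_rot: [179.8, 0.1, 76.9]
ft_force: [0.9, 0.2, -5.6]
finger_gap: 26.7
grip_force: 79.7
time: 4.65
tool_pos: [531.0, -283.5, 406.3]
tcp_rot: [-179.8, -0.1, 76.9]
ft_force: [-0.3, -0.4, -5.4]
finger_gap: 27.0
grip_force: 79.7
[-0.29484314 -0.35476978 -5.44074017] (array([ 4.836, -0.662, -0.029]), array([0., 0., 0.]))
```

View pics/w3.png

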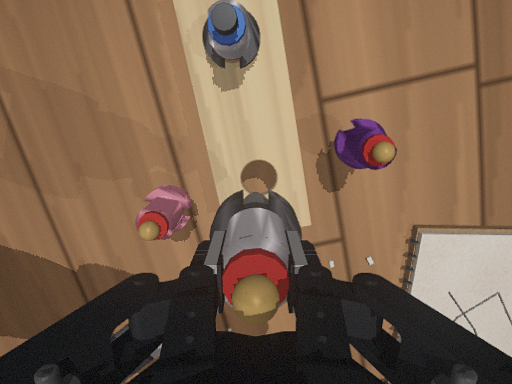

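The arbor hangs straight in the grip: ball centre (255,296), slot mouth at about (256,196), flange edges at columns 213 and 300. I'll work out its offset in the hand, then go to the spindle.

```bash
python3 - <<'E'
from h import *
from scipy.optimize import least_squares
s=snapshot("wrist"); t=sense()
from scipy.spatial.transform import Rotation as R
r=R.from_euler('xyz',t["tcp_rot"],degrees=True)
pts=np.array([[0,0,-31],[24,7,22],[24,-7,22],[0,25,22],[0,-25,22]],float)
obs=np.array([[255,296],[268,197],[244,197],[300,215],[213,215]],float)
def f(q):
    e=w2px(s,r.apply(pts+q)+t["tool_pos"])-obs
    e[3:,1]=0; return e.ravel()
o=least_squares(f,[0,0,155]); print(o.x,f(o.x).round(1))
o=least_squares(lambda q:f(q)*np.array([1,0,1,1,1,1,1,1,1,1]),[0,0,155]); print(o.x,f(o.x).round(1))
E
python3 -m jog '0.57 -0.04 0 0 0 0 1;0.57 -0.04 0 0 0 0 1;0.57 -0.04 0 0 0 0 1;0.57 -0.04 0 0 0 0 1' && python3 -m jog '0.57 -0.04 0 0 0 0 1;0.57 -0.04 0 0 0 0 1;0.57 -0.04 0 0 0 0 1;0.3 -0.3 0 0 0 0 1'
python3 - <<'E'
from h import *
print(delta((576,202.5,410),116))
s=snapshot("wrist"); save(s,"pics/w4.png")
E
```

```text
[ -2.0921313   -1.58060926 165.36690869] [ 1.  -0.9  0.9  0.6 -1.1  0.6  0.5  0.  -1.8  0. ]
[ -3.28079856  -1.57095151 170.50133887] [ 1.  -5.9  0.5  0.  -0.7 -0.  -0.8  0.  -0.4  0. ]
time: 5.25
tool_pos: [567.1, -56.3, 407.0]
tcp_rot: [-179.9, 0.0, 76.9]
ft_force: [1.2, 0.1, -5.1]
finger_gap: 26.9
grip_force: 79.9
time: 5.75
tool_pos: [572.1, 149.8, 406.3]
tcp_rot: [-179.8, 0.0, 77.0]
ft_force: [0.2, 0.1, -4.9]
finger_gap: 26.9
grip_force: 80.8
(array([ 0.523, -0.081, -0.037]), array([-0.003, -0.   , -0.65 ]))
```

View pics/w4.png

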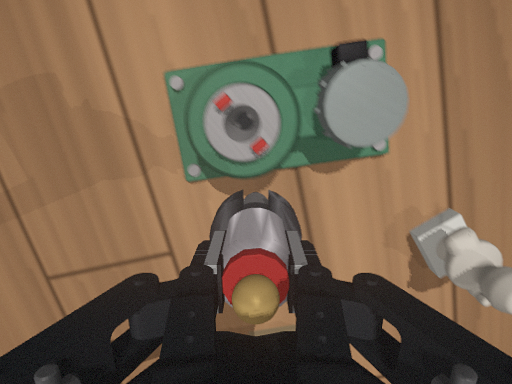

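Dogs are at (222,102) and (260,147), bore at (242,122), and the arbor still sits straight. I'll measure all of these with the same camera.

Run:
```python
from h import *
s=snapshot("wrist")
d1,d2=px2w(s,(222,102),125),px2w(s,(260,147),125); m=px2w(s,(240,122.5),115); m2=px2w(s,(365,103),99)
v=d1-d2; a=np.degrees(np.arctan2(v[1],v[0])); c=(d1+d2)/2
hy=np.degrees(np.arctan2((m2-m)[1],(m2-m)[0]))
print("dogs",d1,d2,c,np.linalg.norm(v),a,"ring",m,"motor",m2,"housing yaw",hy,"off",np.radians(a-hy-90))
n=(c+m)[:2]/2; yaw=a; t=np.radians(yaw)
ex=np.array([np.cos(t),np.sin(t)]); ey=np.array([np.sin(t),-np.cos(t)])
T=n-(-2.1*ex-1.6*ey); print(n,T); print(delta((*T,406),yaw))
```

```text
dogs [556.26982695 230.91851023 125.        ] [577.8506378  189.48779943 125.        ] [567.06023237 210.20315483 125.        ] 46.71440027967852 117.51452160639087 ring [565.79327826 211.90348276 115.        ] motor [675.40583165 203.59245838  99.        ] housing yaw -4.335974448596085 off 0.5558960245529874
[566.42675532 211.05331879] [566.87564119 213.65495318]
(array([ 0.603, -0.171,  0.007]), array([-0.004, -0.002, -0.672]))
```

My pixels came from a picture taken while the arm was still moving, so I'll re-measure at rest using the red blobs.

```bash
python3 -m jog '0 0 0 0 0 0 1;0 0 0 0 0 0 1' >/dev/null
cat > dogs.py <<'E'
from h import *
s=snapshot("wrist"); h=cv2.cvtColor(s["img"],cv2.COLOR_RGB2HSV)
m=(((h[...,0]<8)|(h[...,0]>172))&(h[...,1]>150)&(h[...,2]>90)).astype(np.uint8); m[240:]=0
n,_,st,c=cv2.connectedComponentsWithStats(m)
b=[(st[i,4],c[i]) for i in range(1,n) if st[i,4]>20]; b.sort(key=lambda x:-x[0]); print([(x[0],x[1].round(1)) for x in b])
d1,d2=[px2w(s,x[1],125) for x in b[:2]]
if d1[1]<d2[1]: d1,d2=d2,d1
v=d1-d2; a=np.degrees(np.arctan2(v[1],v[0])); c=((d1+d2)/2)[:2]
print("dogs",d1,d2,c,np.linalg.norm(v),a)
t=np.radians(a); ex=np.array([np.cos(t),np.sin(t)]); ey=np.array([np.sin(t),-np.cos(t)])
T=c+2.1*ex+1.6*ey; print(T,delta((*T,406),a)); print(sense()["tool_pos"])
E
python3 dogs.py
```

```text
[(np.int32(152), array([222.8,  99. ])), (np.int32(139), array([258.9, 142.6]))]
dogs [561.9462687  225.20952191 125.        ] [582.13183611 185.07036916 125.        ] [572.03905241 205.13994554] 44.92892959727824 116.6973531602075
[572.52499661 207.73491341] (array([ 0.6  , -0.138,  0.023]), array([-0.001,  0.   , -0.664]))
[572.30891719 146.16947748 408.27596484]
```

```bash
python3 -m jog '0.3 -0.07 0 0 0 0 1;0.3 -0.07 0 0 0 0 1;0 0 0 0 0 -0.166 1;0 0 0 0 0 -0.166 1;0 0 0 0 0 -0.166 1' >/dev/null;python3 -m jog '0 0 0 0 0 -0.166 1;0 0 0 0 0 0 1;0 0 0 0 0 0 1;0 0 0 0 0 0 1'
python3 - <<'E'
from h import *
print(delta((572.5,207.7,406),116.7))
s=snapshot("side"); 
t=snapshot("top"); a=save(s,"pics/a.png",(205,150,315,260),3.5); b=save(t,"pics/b.png",(180,140,290,250),3.5)
cv2.imwrite("pics/s5.png",np.hstack([a,b]))
E
```

```text
time: 7.28
tool_pos: [572.1, 208.6, 408.6]
tcp_rot: [-180.0, -0.0, 116.6]
ft_force: [0.1, 0.2, -4.4]
finger_gap: 26.6
grip_force: 81.0
(array([-0.01 , -0.   ,  0.026]), array([-0.   , -0.   , -0.002]))
```

View pics/s5.png

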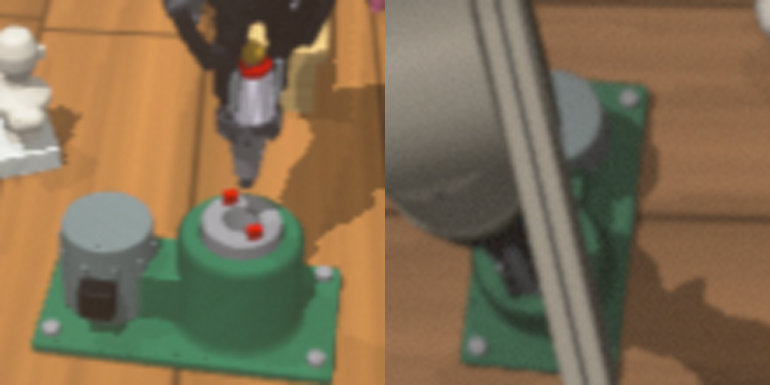

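The side crop shows the stud tip at (246,184) and the bore at (240,218), with dogs at (230,196) and (255,231). I'll check the side-to-side offset.

Run:
```python
from h import *
s=snapshot("side"); A=lambda x,y:(205+x/3.5-.35,150+y/3.5-.35)
d1,d2=px2w(s,A(230,191),125),px2w(s,A(255,227),125); print(d1,d2,(d1+d2)/2); print("bore",px2w(s,A(240,219),115))
for z in (145,150,155,160): print(z,"tip",px2w(s,A(246,184),z),"ball",px2w(s,A(254,48),z+93+31))
```

```text
[583.15275082 179.9486965  125.        ] [562.00448146 221.93383284 125.        ] [572.57861614 200.94126467 125.        ]
bore [574.01035321 202.09636497 115.        ]
145 tip [570.60322552 194.02921162 145.        ] ball [569.6930927 185.7008323 269.       ]
150 tip [570.63272774 199.99317964 150.        ] ball [569.73776146 193.10806877 274.        ]
155 tip [570.66222997 205.95714766 155.        ] ball [569.78243023 200.51530524 279.        ]
160 tip [570.6917322  211.92111568 160.        ] ball [569.82709899 207.92254171 284.        ]
```

```bash
python3 -m jog '-0.027 0.009 0.2 0 0 0 1;0 0 0.2 0 0 0 1;0 0 0.1 0 0 0 1;0 0 0 0 0 0 1' ;python3 -m jog '0 0 0.1 0 0 0 1;0 0 0.1 0 0 0 1;0 0 0 0 0 0 1'
```

```text
time: 7.92
tool_pos: [573.5, 206.7, 356.6]
tcp_rot: [-179.8, -0.0, 116.7]
ft_force: [0.1, -1.1, -4.9]
finger_gap: 26.5
grip_force: 80.9
time: 8.3
tool_pos: [573.6, 206.7, 337.3]
tcp_rot: [-179.9, -0.0, 116.8]
ft_force: [-0.5, -1.0, -4.9]
finger_gap: 26.6
grip_force: 81.0
```

```bash
for i in 1; do python3 -m jog '0 0 0.03 0 0 0 1;0 0 0 0 0 0 1'; python3 -m jog '0 0 0.03 0 0 0 1;0 0 0 0 0 0 1' ; python3 -m jog '0 0 0.03 0 0 0 1;0 0 0 0 0 0 1'; done | egrep 'tool|ft_f'
```

```text
tool_pos: [574.0, 206.8, 335.7]
ft_force: [0.6, -1.0, -4.8]
tool_pos: [573.9, 206.8, 332.5]
ft_force: [-0.0, 0.1, -4.5]
tool_pos: [573.9, 206.8, 329.3]
ft_force: [-0.2, -0.4, -4.9]
```

```bash
for i in 1; do python3 -m jog '0 0 0.02 0 0 0 1;0 0 0 0 0 0 1'; python3 -m jog '0 0 0.02 0 0 0 1;0 0 0 0 0 0 1' ; python3 -m jog '0 0 0.02 0 0 0 1;0 0 0 0 0 0 1'; done | egrep 'tool|ft_f'
```

```text
tool_pos: [574.0, 206.6, 327.5]
ft_force: [0.3, -1.4, -4.9]
tool_pos: [574.0, 206.5, 325.5]
ft_force: [0.1, -4.0, -5.0]
tool_pos: [574.1, 206.4, 323.5]
ft_force: [1.0, -5.0, -5.0]
```

The bore wall is pushing the arbor towards -y, so I'll ease 2 mm that way.

```bash
for i in 1; do python3 -m jog '-0.018 -0.009 0 0 0 0 1;0 0 0 0 0 0 1'; python3 -m jog '0 0 0.015 0 0 0 1;0 0 0 0 0 0 1' ; python3 -m jog '0 0 0.015 0 0 0 1;0 0 0 0 0 0 1'; done | egrep 'tool|ft_f'
```

```text
tool_pos: [573.9, 205.1, 323.7]
ft_force: [0.3, 0.1, -4.7]
tool_pos: [573.9, 205.0, 321.9]
ft_force: [-0.1, -0.0, -4.7]
tool_pos: [573.9, 204.8, 320.5]
ft_force: [0.1, 0.1, -5.9]
```

```bash
for i in 1; do python3 -m jog '0 0 0.015 0 0 0 1;0 0 0 0 0 0 1'; python3 -m jog '0 0 0.01 0 0 0 1;0 0 0 0 0 0 1' ; python3 -m jog '0 0 0.01 0 0 0 1;0 0 0 0 0 0 1'; done | egrep 'tool|ft_f'
```

```text
tool_pos: [573.9, 204.8, 319.0]
ft_force: [0.1, 0.3, -5.0]
tool_pos: [574.0, 204.8, 318.2]
ft_force: [0.3, 1.1, -4.3]
tool_pos: [574.1, 204.8, 317.4]
ft_force: [-1.2, -0.7, -3.0]
```

```bash
for i in 1; do python3 -m jog '0 0 0.01 0 0 0 1;0 0 0 0 0 0 1'; python3 -m jog '0 0 0.01 0 0 0 1;0 0 0 0 0 0 1' ; python3 -m jog '0 0 0.01 0 0 0 1;0 0 0 0 0 0 1'; done | egrep 'tool|ft_f|rot'
python3 - <<'E'
from h import *
s=snapshot("side"); save(s,"pics/s6.png",(225,160,305,230),7)
t=sense(); print(t["ft_force"],t["wrist_torque"])
E
```

```text
tool_pos: [574.1, 204.8, 316.6]
tcp_rot: [180.0, 0.0, 116.8]
ft_force: [-1.0, -0.4, 0.1]
tool_pos: [574.0, 204.7, 314.7]
tcp_rot: [-180.0, 0.0, 116.7]
ft_force: [1.6, -0.6, -5.7]
tool_pos: [574.1, 204.6, 313.7]
tcp_rot: [-180.0, 0.0, 116.7]
ft_force: [2.6, -2.9, -5.3]
[ 1.70364914 -1.00088434 -4.92860718] [-0.09624648 -0.20055116  0.0094697 ]
```

View pics/s6.png

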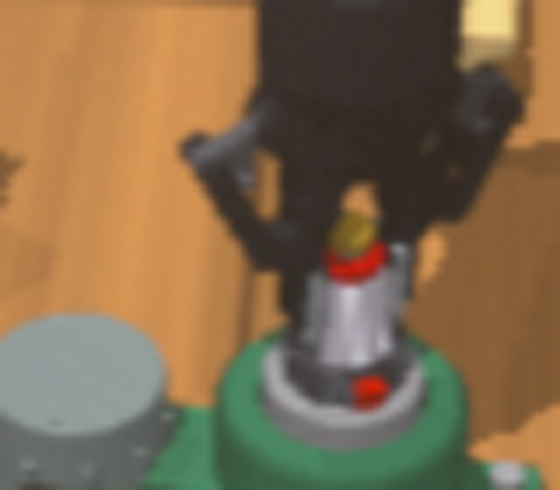

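A dog shows in the slot at (370,390). The force rose to about 5 N and then let go. I'll keep pressing gently to the hard stop.

```bash
for i in 1; do python3 -m jog '0 0 0.008 0 0 0 1;0 0 0 0 0 0 1'; python3 -m jog '0 0 0.008 0 0 0 1;0 0 0 0 0 0 1' ; python3 -m jog '0 0 0.008 0 0 0 1;0 0 0 0 0 0 1'; done | egrep 'tool|ft_f'
```

```text
tool_pos: [574.1, 204.6, 313.3]
ft_force: [1.7, -3.5, -4.7]
tool_pos: [574.1, 204.6, 312.9]
ft_force: [0.6, -4.0, -1.0]
tool_pos: [574.1, 204.6, 312.9]
ft_force: [-2.2, -6.5, 4.1]
```

```bash
for i in 1; do python3 -m jog '-0.006 -0.003 0.006 0 0 0 1;0 0 0 0 0 0 1'; python3 -m jog '0 0 0.008 0 0 0 1;0 0 0 0 0 0 1' ; python3 -m jog '0 0 0.006 0 0 0 1;0 0 0 0 0 0 1'; done | egrep 'tool|ft_f'
```

```text
tool_pos: [574.0, 204.3, 312.9]
ft_force: [-3.9, -3.7, 7.4]
tool_pos: [574.0, 204.4, 312.8]
ft_force: [-6.3, -4.7, 11.8]
tool_pos: [574.0, 204.4, 312.8]
ft_force: [-7.6, -6.1, 15.1]
```

```bash
for i in 1; do python3 -m jog '0 0 -0.02 0 0 0 1;0 0 0 0 0 0 1'; python3 -m jog '0 0 0 0 0 0 -0.1;0 0 0 0 0 0 -0.1;0 0 0 0 0 0 -0.1;0 0 0 0 0 0 -0.1'; python3 -m jog '0 0 -0.3 0 0 0 -0.1;0 0 -0.4 0 0 0 -0.1;0 0 -0.4 0 0 0 -0.1;0 0 -0.3 0 0 0 -0.1' ; python3 -m jog '-0.4 0 0 0 0 0 -0.1;-0.4 0 0 0 0 0 -0.1;0 0 0 0 0 0 -0.1;0 0 0 0 0 0 -0.1'; done | egrep 'tool|ft_f|gap'
python3 - <<'E'
from h import *
s=snapshot("side"); a=save(s,"pics/a.png",(225,160,305,230),5)
w=snapshot("wrist"); b=save(w,"pics/b.png",(0,0,512,384),350/384)
cv2.imwrite("pics/s7.png",np.hstack([a[:350],b[:350]][:1]+[cv2.resize(b,(400,350))]))
for z in (153,161):
  p=w2px(s,[[573.5,203.5,z+31],[573.5,203.5,z+19],[573.5,203.5,z-22]]); print(z,((p-[225,160])*5).round(0).tolist())
E
```

```text
tool_pos: [574.0, 204.4, 312.8]
ft_force: [-2.6, -3.3, 6.9]
finger_gap: 26.9
tool_pos: [574.0, 204.2, 311.7]
ft_force: [0.4, -0.3, -0.2]
finger_gap: 46.8
tool_pos: [574.1, 204.2, 454.0]
ft_force: [-0.0, -0.5, 0.1]
finger_gap: 47.0
tool_pos: [609.9, 132.9, 451.6]
ft_force: [-0.0, -0.9, -0.2]
finger_gap: 47.0
153 [[247.0, 166.0], [246.0, 184.0], [243.0, 241.0]]
161 [[247.0, 155.0], [246.0, 172.0], [244.0, 230.0]]
```

View pics/s7.png

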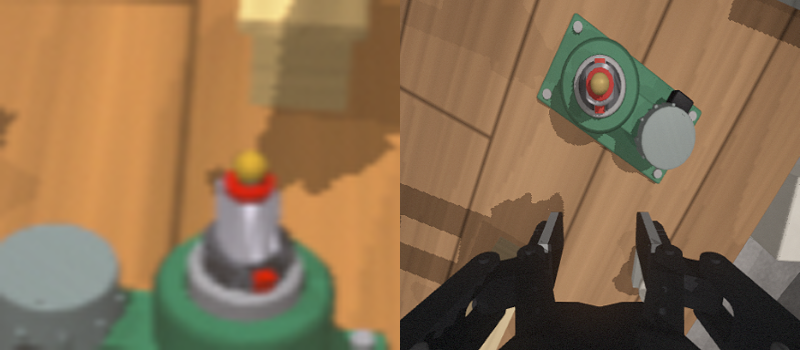

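The ball centre is at (250,166), against 166 predicted for fully home. The arbor stands upright, dogs sit in both slots, and the gripper is clear.

```bash
python3 -c "
from bench import *
print(hand_in())"
```

```text
the job is handed in; nothing more can be done
None
```

The red-banded arbor is released and standing upright in the spindle, with its slots over the dogs. The side camera puts it at the fully-home height, and the job is handed in, though no verdict came back.

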